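# Clear the diorama lawn and plant its trees

## Robot

A 6-joint arm with a two-finger parallel gripper is mounted at the origin on the work surface. World frame = base frame: x ahead of the robot, y to its left, z up, the work surface at z = 0. Lengths are in m, angles in rad, forces in N, time in s.
With the tool pointing down it reaches from about 0.375 to 0.925 m from the base axis. Payload 5.7 kg.
Tool frame: the origin (TCP) lies at the very end of the fingers, on their centre line; the grasp point (between the pads) lies 19 mm behind it; z points along the fingers, x is the direction in which the jaws open and shut, and the axes are right-handed (so a half turn about z gives the same grasp; the last joint's range is limited). The gripper opens to 85 mm and grips with 20 to 120 N. Pads are 22 mm wide; open, the fingers measure 114 mm over their backs; the gripper's body (76 mm by 85 mm) begins 54 mm behind the grasp point. The pads swing forward as they close: fully open they stand 13 mm farther back than shut.
Start: joints at [1.197, 0.359, 1.51, -0, 1.272, -0.115], TCP at [0.154, 0.58, 0.231] pointing down, gripper open.
Joint ranges: [-2.97, 2.97], [-1.01, 2.36], [0.21, 2.38], [-0.96, 4.11], [0.2, 2.71], [-2.98, 2.98]. Speed limits (rad/s): [2.39, 2.39, 3.14, 3.14, 3.14, 3.14].

## Interface

Orientations are given as a unit quaternion [x, y, z, w].
In Python, from workcell import bot gives the robot as it stands. The module is installed in compiled form; this text tells all that it offers. Calls block until the motion is done:
- bot.goto(position, orientation): joint-space move of the TCP to a pose.
- bot.move_straight(position, speed=0.15, orientation=None, threshold=None): straight line of the TCP; orientation=None keeps the orientation; speed is the mean speed in m/s. With threshold (N) it stops when the force on the tool has changed by that much, and returns True; else False.
- bot.move_joints(angles): joint-space move.
- bot.move_gripper(opening): opening from 0.0 (shut) to 1.0 (fully open); the grip force is fixed at half the most; returns when the fingers have stopped.
- bot.pause(seconds).
- bot.solve_ik(position, orientation): joint angles nearest the present ones, or None.
- bot.get_obs(): the state.
- bot.capture(name): name is "side" or "top" or "wrist"; returns a dict with "image" (480x640x3 uint8, blue, green, red), "intrinsics" (3x3 intrinsics, pixels), "R" (3x3) and "t" (3): a world point X has camera coordinates R X + t. Camera axes: x right, y down, z forward; pixel columns grow to the right and rows downward; lengths in m; the calibration is good to about 2 mm. A picture is of the moment at which its call begins. There is no depth.
A pose or a line that the arm cannot do raises bot.MotionError and nothing moves.
- bot.finish_job(): hands the job in, once; it reports no verdict.
Trained networks look in the newest picture that a camera, given by its name, has taken for a name from the list of things; names that differ only in an ending like _2 or _b are one class to them, and where a whole thing is asked for, a point or a joint stands for the part that bears it (a point fixed in the world has none). Each returns a list of dicts, best first, with "conf" (0 to 1); they miss things now and then, are a little off and sometimes report something else, mostly with a low value. They report only what shows in the picture. A call takes as long as a camera call. They do not tell look-alikes from the thing itself.
- bot.silhouettes(camera, thing): "mask" (480x640 bool, what is visible of it) and "at" ([column, row] in pixels, amid what is visible of it).
The state is a dict: "time": time; "joint_pos": joint angles; "qvel": joint speeds; "joint_torque": joint torques, N m; "tcp_pos": TCP position; "ee_rot": TCP orientation; "ft_force": force on the tool from outside, world axes, zero at the start; "ft_torque": the same for the moment, N m; "gripper_width": opening from 0.0 (shut) to 1.0 (fully open).
Only numpy, scipy, OpenCV 4.12 (cv2) and the standard library are available. Lean on these libraries where they do the work, as an engineer would, in place of code of your own. Each camera call takes 0.05 s, during which the arm holds its last target. There are 200 camera calls.

## Task

Take the scraper and wipe every loose chip off the lawn of the diorama base into the trough at its open end, touching the chips only with the scraper, not with the fingers. Then stand the scraper back in the middle of its metal pad, upright and lying along it, and only after that plant all the model trees, one upright in each pocket of the terrace and fully down on its floor. Leave the jar, the cup and the tin alone.

Things in the scene. Friction and masses are not known exactly. Their poses are not given: they have to be found in the camera images.
- base: Fixed wooden diorama base, 172 mm wide (its x) and 485 mm long (its y); origin on the table under the lawn, z up. Along y, in mm: catch trough from -225 to -110, flat lawn from -110 to 120 (surface at z 45), then a terrace from 120 to 260, its top at z 65, with four round pockets.
- lawn (a point): Centre of the lawn's surface, at (0, 5, 45) mm in the base's frame. The lawn is 160 mm wide in x between two side kerbs 6 mm thick that rise 10 mm above it; at +y stands the terrace, 20 mm above it; its -y edge is open and flush, a 41 mm drop into the trough.
- trough (a point): Centre of the trough's floor, at (0, -164.5, 4) mm in the base's frame. Inside it spans x -80 to 80 and y -219 to -110 in the base's frame; its outer walls are 6 mm thick and rise to z 45.
- pad: Thin flat aluminium parking plate for the scraper, fixed on the table, 150 (x) x 70 (y) x 6 mm; origin under its centre.
- scraper: Hand scraper block standing on the pad: lower block 100 (x, its wiping width) x 26 (y) x 24 mm with a rubber sole, and on it a central upright grip rib 60 (x) x 20 (y) x 50 mm, 74 mm high in all, about 0.15 kg; origin at the centre of the sole, z up. Pinch the rib across y. It is pushed along its own y.
- pocket1 (a point): Centre of the floor of round pocket 1 in the terrace, diameter 58 mm, 16 mm deep, floor at z 49 in the base's frame; pocket centres stand 84 mm apart in x and 80 mm apart in y.
- pocket2 (a point): Centre of the floor of round pocket 2 in the terrace, diameter 58 mm, 16 mm deep, floor at z 49 in the base's frame; pocket centres stand 84 mm apart in x and 80 mm apart in y.
- pocket3 (a point): Centre of the floor of round pocket 3 in the terrace, diameter 58 mm, 16 mm deep, floor at z 49 in the base's frame; pocket centres stand 84 mm apart in x and 80 mm apart in y.
- pocket4 (a point): Centre of the floor of round pocket 4 in the terrace, diameter 58 mm, 16 mm deep, floor at z 49 in the base's frame; pocket centres stand 84 mm apart in x and 80 mm apart in y.
- chip1: Loose offcut chip lying on the lawn, 22 (x) x 60 (y) x 10 mm, 15 g; origin at its centre. May be absent.
- chip2: Loose offcut chip lying on the lawn, 26 (x) x 52 (y) x 10 mm, 15 g; origin at its centre. May be absent.
- chip3: Loose offcut chip lying on the lawn, 30 (x) x 45 (y) x 10 mm, 15 g; origin at its centre. May be absent.
- chip4: Loose offcut chip lying on the lawn, 22 (x) x 58 (y) x 10 mm, 15 g; origin at its centre. May be absent.
- chip5: Loose offcut chip lying on the lawn, 26 (x) x 48 (y) x 10 mm, 15 g; origin at its centre. May be absent.
- chip6: Loose offcut chip lying on the lawn, 30 (x) x 55 (y) x 10 mm, 15 g; origin at its centre. May be absent.
- tree1: Small clipped model tree standing on the table: round wooden foot 52 mm across and 14 mm thick, thin trunk, drum-shaped green crown 40 mm across from 34 to 74 mm up; about 0.09 kg; origin at the centre of the foot's underside, z up. May be absent; all trees are alike.
- tree2: Small clipped model tree standing on the table: round wooden foot 52 mm across and 14 mm thick, thin trunk, drum-shaped green crown 40 mm across from 34 to 74 mm up; about 0.09 kg; origin at the centre of the foot's underside, z up. May be absent; all trees are alike.
- tree3: Small clipped model tree standing on the table: round wooden foot 52 mm across and 14 mm thick, thin trunk, drum-shaped green crown 40 mm across from 34 to 74 mm up; about 0.09 kg; origin at the centre of the foot's underside, z up. May be absent; all trees are alike.
- tree4: Small clipped model tree standing on the table: round wooden foot 52 mm across and 14 mm thick, thin trunk, drum-shaped green crown 40 mm across from 34 to 74 mm up; about 0.09 kg; origin at the centre of the foot's underside, z up. May be absent; all trees are alike.
- paint_jar: Bystander: paint jar 64 mm across, 90 mm high; origin under it.
- brush_cup: Bystander: white cup 72 mm across, 100 mm high; origin under it.
- varnish_tin: Bystander: varnish tin 60 mm across, 80 mm high; origin under it.
Not all that is in view belongs to the job. What is shaped like the chip4 but turquoise is not meant. Leave any purple look-alike of the tree1 alone.

How it is judged:
By the outcome, as a careful person would: the job done as asked, in the order asked, and still so for the second after the job is handed in, with the robot touching nothing.
Of chip1, chip2, chip3, chip4, chip5, chip6 only 4 to 6 are there at a start; the rules pass over those that are not, and their reading is None.
Of tree1, tree2, tree3, tree4 only 3 to 4 are there at a start; the rules pass over those that are not, and their reading is None.
At some moment in a run one of tree1, tree2, tree3, tree4 may be knocked a few centimetres aside while the robot is not near it.
It also fails if it takes over 200 s, if anything falls off the work surface, if the arm or the gripper's body presses on something with over 40 N, if the wrist force passes 120 N, or if a joint passes its speed limit or range.

## Working session

There is one attempt and no reset: what is moved stays moved. The work goes in short steps, each a Python script; the robot and the scene stay as the last script left them, time stands still between calls to the robot, and variables do not carry over. Pictures are saved under pics/ and viewed, about 12 in all and at most 16, crops included, and the job is handed in when it is done.

```bash
mkdir -p pics
cat > h.py <<'E'
import numpy as np, cv2
from workcell import bot
def cap(n,f=None):
    c=bot.capture(n)
    if f: cv2.imwrite('pics/'+f+'.png',c['image'])
    return c
def pix2w(c,uv,z):
    K,R,t=[np.array(c[k]) for k in('intrinsics','R','t')]
    d=R.T@np.linalg.solve(K,[uv[0],uv[1],1.]); o=-R.T@t
    return o+d*(z-o[2])/d[2]
def w2pix(c,X):
    K,R,t=[np.array(c[k]) for k in('intrinsics','R','t')]
    p=K@(R@np.array(X)+t); return p[:2]/p[2]
E
python3 - <<'E'
from h import *
for n in('top','side'):
    c=cap(n,n+'0'); print(n,np.round(c['intrinsics'],1).tolist(),np.round(c['R'],3).tolist(),np.round(c['t'],3).tolist())
o=bot.get_obs(); print(o)
E
```

```text
top [[596.9, 0.0, 313.8], [0.0, 596.9, 232.2], [0.0, 0.0, 1.0]] [[-0.016, -1.0, -0.002], [-0.985, 0.016, -0.171], [0.171, -0.001, -0.985]] [-0.059, 0.558, 1.235]
side [[569.1, 0.0, 317.9], [0.0, 569.1, 239.1], [0.0, 0.0, 1.0]] [[0.991, -0.137, 0.01], [-0.072, -0.583, -0.809], [0.116, 0.801, -0.588]] [-0.568, 0.062, 1.206]
{'time': 0.1, 'joint_pos': array([ 1.19694442e+00,  3.59463998e-01,  1.51131741e+00, -2.28941511e-05,
        1.27249603e+00, -1.15068565e-01]), 'qvel': array([-0.00085494, -0.0005191 , -0.00139658, -0.00057867, -0.00061078,
        0.00067086]), 'joint_torque': array([-4.05137189e-04, -5.28652596e+01, -2.79351354e+01, -1.69136861e-04,
        5.03776348e-03, -3.64140462e-06]), 'tcp_pos': array([0.15331656, 0.57945275, 0.23052175]), 'ee_rot': array([ 7.92432074e-01,  6.09959587e-01, -7.16485687e-04,  4.43157318e-04]), 'ft_force': array([-0.52813017, -0.78596993, -0.23710786]), 'ft_torque': array([-0.02677499, -0.00929727, -0.01787649]), 'gripper_width': 1.000824187616726}
```

View pics/top0.png

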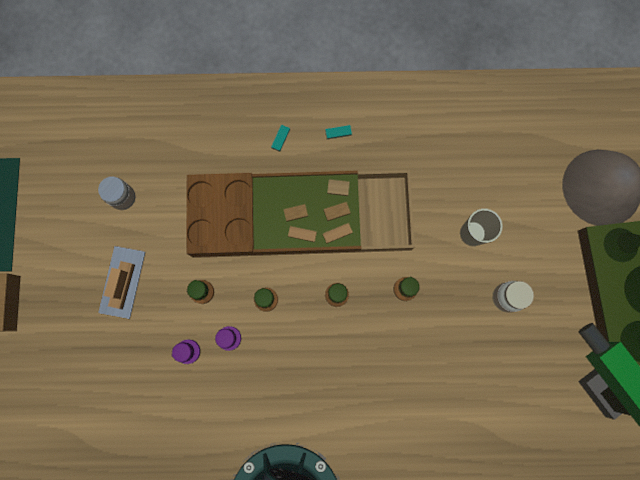

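View pics/side0.png

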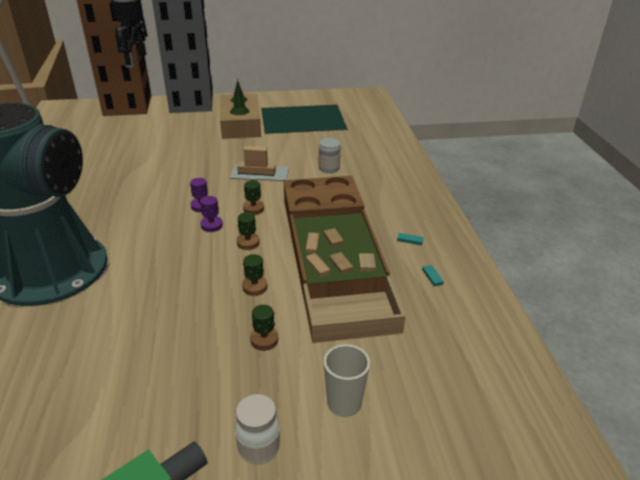

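```bash
cat >> h.py <<'E'
from scipy.optimize import minimize
def box(x0,x1,y0,y1,z0,z1): return np.array([[x,y,z] for x in(x0,x1) for y in(y0,y1) for z in(z0,z1)])/1000.
def cyl(r,z0,z1):
    a=np.linspace(0,2*np.pi,24,endpoint=False); return np.vstack([np.c_[r*np.cos(a),r*np.sin(a),0*a+z] for z in(z0,z1)])/1000.
M={'base':[box(-86,86,120,260,0,65),box(-86,86,-110,120,0,55),box(-86,86,-225,-110,0,45)],
 'pad':[box(-75,75,-35,35,0,6)],'scraper':[box(-50,50,-13,13,0,24),box(-30,30,-10,10,24,74)],
 'tree1':[cyl(26,0,14),cyl(20,34,74),cyl(4,14,34)]}
def render(c,name,p,z,S=1):
    m=np.zeros((480,640),np.float32); K,R,t=[np.array(c[k]) for k in('intrinsics','R','t')]
    cs,sn=np.cos(p[2]),np.sin(p[2])
    for b in M[name]:
        X=b@np.array([[cs,sn,0],[-sn,cs,0],[0,0,1]])+[p[0],p[1],z]
        q=(X@R.T+t)@K.T; q=(q[:,:2]/q[:,2:]).astype(np.float32)
        im=np.zeros((480,640),np.uint8); h=cv2.convexHull(q)
        cv2.fillConvexPoly(im,np.round(h*256).astype(np.int32),255,cv2.LINE_AA,8); m=np.maximum(m,im/255.)
    return m
def fit(views,name,p0,z,holes=None):
    """views: list of (cam, mask)"""
    p0=np.array(p0,float)
    def f(d):
        p=p0+d*[.01,.01,.1]; s=0
        for i,(c,k) in enumerate(views):
            r=render(c,name,p,z); w=1 if holes is None else ~holes[i]
            s+=1-(np.minimum(r,k)*w).sum()/((np.maximum(r,k)*w).sum()+1e-9)
        return s
    n=[[0,0,0],[1,0,0],[0,1,0],[0,0,1]] 
    r=minimize(f,[0,0,0],method='Nelder-Mead',options=dict(initial_simplex=np.array(n)*1.0,xatol=.01,fatol=1e-4,maxiter=300))
    r=minimize(f,r.x,method='Nelder-Mead',options=dict(initial_simplex=r.x+np.array(n)*.4,xatol=.005,fatol=1e-5,maxiter=300))
    return p0+r.x*[.01,.01,.1], r.fun/len(views)
E
cat > look.py <<'E'
from h import *
T=cap('top'); S=cap('side')
sil={}
for n in('base','pad','scraper','tree1','chip1','varnish_tin','paint_jar','brush_cup'):
    for cn,c in(('top',T),('side',S)):
        L=bot.silhouettes(cn,n); sil[cn,n]=L
        print(cn,n,[(np.round(d['at']).astype(int).tolist(),round(d['conf'],2),int(d['mask'].sum())) for d in L])
import pickle; pickle.dump((T,S,sil),open('look.pkl','wb'))
E
python3 look.py
```

```text
top base [([290, 206], 0.62, 17276)]
side base [([339, 272], 0.58, 12968)]
top pad [([132, 276], 0.93, 1365), ([512, 292], 0.42, 1016)]
side pad [([262, 175], 0.84, 439), ([257, 432], 0.69, 2613), ([267, 331], 0.36, 1034)]
top scraper [([122, 285], 0.6, 937)]
side scraper [([254, 164], 0.98, 900), ([247, 199], 0.72, 563)]
top tree1 [([227, 338], 0.91, 479), ([404, 286], 0.87, 493), ([200, 294], 0.8, 509), ([186, 349], 0.71, 541), ([336, 296], 0.58, 476), ([264, 300], 0.57, 458)]
side tree1 [([252, 200], 0.93, 548), ([247, 233], 0.91, 666), ([196, 191], 0.9, 402), ([266, 330], 0.87, 956), ([210, 217], 0.63, 625), ([253, 279], 0.59, 844)]
top chip1 [([294, 214], 0.86, 245), ([341, 184], 0.82, 291), ([336, 214], 0.81, 289), ([338, 132], 0.79, 281), ([280, 137], 0.78, 288), ([336, 232], 0.74, 305), ([300, 236], 0.55, 294), ([287, 210], 0.52, 16932)]
side chip1 [([317, 265], 0.82, 272), ([431, 275], 0.79, 231), ([311, 244], 0.77, 219), ([341, 264], 0.76, 275), ([366, 262], 0.7, 276), ([408, 235], 0.62, 220), ([334, 237], 0.59, 207)]
top varnish_tin [([115, 192], 0.7, 907)]
side varnish_tin [([366, 260], 0.72, 259), ([330, 159], 0.71, 708)]
top paint_jar [([511, 293], 0.71, 1031), ([287, 211], 0.42, 17163)]
side paint_jar [([255, 429], 0.92, 2638)]
top brush_cup []
side brush_cup [([343, 377], 0.97, 2740)]
```

```bash
cat > f.py <<'E'
from h import *
import pickle
T,S,sil=pickle.load(open('look.pkl','rb'))
def mk(cn,n,at):
    d=min(sil[cn,n],key=lambda d:np.hypot(*(np.array(d['at'])-at))); return d['mask'].astype(np.float32)
b0=pix2w(T,(286,212),.05); b0[1]-=0
for name,vs,z in(('base',[(T,mk('top','base',(290,206))),(S,mk('side','base',(339,272)))],0),):
    # base origin: lawn centre px approx
    g=pix2w(T,(306,212),.045)
    for v in(vs,vs[:1],vs[1:]): p,e=fit(v,name,[g[0],g[1]+.0,0.],z); print(name,np.round(p,4),round(e,3))
pm=[(T,np.maximum(mk('top','pad',(132,276)),mk('top','scraper',(122,285)))),(S,np.maximum(mk('side','pad',(262,175)),mk('side','scraper',(254,164))))]
M['both']=M['pad']
for v in([(T,mk('top','scraper',(122,285))),(S,mk('side','scraper',(254,164)))],):
    g=pix2w(T,(120,285),.03); 
    for a in(-.3,.3,): p,e=fit(v,'scraper',[g[0],g[1],a],.006); print('scr',np.round(p,4),round(e,3))
h=[mk('top','scraper',(122,285))>0,mk('side','scraper',(254,164))>0]
for a in(-.3,.3): p,e=fit([(T,mk('top','pad',(132,276))),(S,mk('side','pad',(262,175)))],'pad',[g[0],g[1],a],0,h); print('pad',np.round(p,4),round(e,3))
for a,b in(((200,294),(252,200)),((264,300),(247,233)),((336,296),(253,279)),((404,286),(266,330))):
    g=pix2w(T,a,.03); p,e=fit([(T,mk('top','tree1',a)),(S,mk('side','tree1',b))],'tree1',[g[0],g[1],0],0); print('tree',np.round(p[:2],4),round(e,3))
for d in sil['top','chip1']:
    if d['mask'].sum()<400: print('chip',d['at'],np.round(pix2w(T,d['at'],.052),3))
for n in('varnish_tin','paint_jar'): print(n,pix2w(T,sil['top',n][0]['at'],.04).round(3))
print('cup',pix2w(T,(484,226),.08).round(3),'purple',pix2w(T,(227,338),.04).round(3),pix2w(T,(186,349),.04).round(3))
E
python3 f.py
```

```text
base [ 0.6036 -0.0559  0.0162] 0.1
base [ 0.6036 -0.0553  0.0176] 0.093
base [ 0.6034 -0.0574  0.0155] 0.106
scr [ 0.4524  0.3512 -0.2264] 0.094
scr [ 0.4521  0.3513 -0.234 ] 0.094
pad [ 0.461   0.3565 -0.2006] 0.136
pad [ 0.4613  0.3565 -0.2009] 0.135
tree [0.4369 0.1788] 0.165
tree [0.4176 0.0397] 0.144
tree [ 0.4265 -0.1144] 0.098
tree [ 0.4356 -0.2642] 0.154
chip [294.2, 214.1] [ 0.597 -0.027  0.052]
chip [340.8, 184.4] [ 0.661 -0.128  0.052]
chip [335.9, 213.9] [ 0.596 -0.116  0.052]
chip [337.6, 132.0] [ 0.78  -0.124  0.052]
chip [279.9, 137.3] [0.77  0.003 0.052]
chip [335.7, 232.5] [ 0.555 -0.115  0.052]
chip [300.4, 235.7] [ 0.549 -0.039  0.052]
varnish_tin [0.654 0.365 0.04 ]
paint_jar [ 0.422 -0.485  0.04 ]
cup [ 0.559 -0.425  0.08 ] purple [0.336 0.118 0.04 ] [0.315 0.203 0.04 ]
```

```bash
cat >> h.py <<'E'
from scipy.spatial.transform import Rotation as Ro
def q(a):
    c,s=np.cos(a),np.sin(a); return Ro.from_matrix([[c,s,0],[s,-c,0],[0,0,-1]]).as_quat()
E
python3 - <<'E'
from h import *
import pickle
bot.goto([.45,.352,.24],q(1.34)); 
c=cap('wrist','w1'); L=bot.silhouettes('wrist','scraper'); P=bot.silhouettes('wrist','pad')
print([(d['at'],d['conf'],d['mask'].sum()) for d in L+P])
im=c['image'].copy()
for n,p,z in(('scraper',[.4524,.3512,-.23],.006),('pad',[.461,.3565,-.2],0)):
    if n=='scraper' and L:
        p,e=fit([(c,L[0]['mask'].astype(np.float32))],n,p,z); print(n,p,e); sm=L[0]['mask']
    if n=='pad' and P:
        p,e=fit([(c,P[0]['mask'].astype(np.float32))],n,p,z,[sm]); print(n,p,e)
    r=render(c,n,p,z); k,_=cv2.findContours((r>.5).astype(np.uint8),0,1); cv2.drawContours(im,k,-1,(0,0,255),1)
cv2.imwrite('pics/w1o.png',im); print(bot.get_obs()['tcp_pos'],bot.get_obs()['time'],bot.get_obs()['joint_pos'])
pickle.dump(c,open('w1.pkl','wb'))
E
```

```text
[([341.5, 216.2], 0.72, np.int64(6189)), ([118.1, 354.7], 0.47, np.int64(11090))]Traceback (most recent call last):
  File "<stdin>", line 11, in <module>
NameError: name 'sm' is not defined. Did you mean: 'im'?
```

View pics/w1.png

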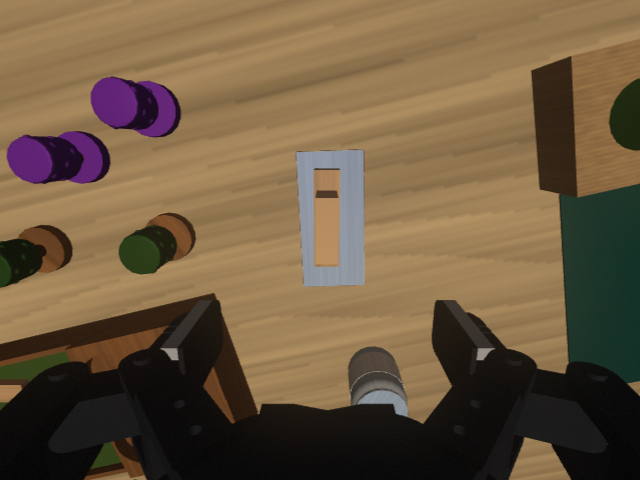

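The wrist view shows the pad (cols 297–364, rows 150–286) with the tan scraper on it (cols 314–340, rows 169–268). I'll segment both by colour and fit them.

```bash
cat >> h.py <<'E'
def padfit(c,p0,s0):
    im=c['image'].astype(int); roi=np.zeros((480,640),bool)
    r=render(c,'pad',p0,0)>.5; roi=cv2.dilate(r.astype(np.uint8),np.ones((41,41)))>0
    blue=(im[...,0]>im[...,2]+5)&(im.sum(2)>250)&roi      # pad grey-blue
    hull=np.zeros((480,640),np.uint8); ks,_=cv2.findContours(blue.astype(np.uint8),0,1)
    k=max(ks,key=cv2.contourArea); cv2.fillConvexPoly(hull,cv2.convexHull(k),1)
    scr=(hull>0)&~blue; scr=cv2.morphologyEx(scr.astype(np.uint8),cv2.MORPH_OPEN,np.ones((3,3)))
    return fit([(c,hull.astype(np.float32))],'pad',p0,0),fit([(c,scr.astype(np.float32))],'scraper',s0,.006)
E
python3 - <<'E'
from h import *
import pickle
c=pickle.load(open('w1.pkl','rb'))
(p,e),(s,es)=padfit(c,[.461,.3565,-.2],[.4524,.3512,-.23]); print(p,e,s,es)
cs,sn=np.cos(p[2]),np.sin(p[2]); d=s-p; print('scr in pad',(cs*d[0]+sn*d[1]),(-sn*d[0]+cs*d[1]),d[2])
im=c['image'].copy()
for n,p,z in(('scraper',s,.006),('pad',p,0)):
    r=render(c,n,p,z); k,_=cv2.findContours((r>.5).astype(np.uint8),0,1); cv2.drawContours(im,k,-1,(0,0,255),1)
cv2.imwrite('pics/w1o.png',cv2.resize(im[120:320,240:440],None,fx=3,fy=3))
E
```

```text
Traceback (most recent call last):
FileNotFoundError: [Errno 2] No such file or directory: 'w1.pkl'
```

Run:
```python
from h import *
c=cap('wrist')
(p,e),(s,es)=padfit(c,[.461,.3565,-.2],[.4524,.3512,-.23]); print(p,e,s,es)
cs,sn=np.cos(p[2]),np.sin(p[2]); d=s-p; print('scr in pad',(cs*d[0]+sn*d[1]),(-sn*d[0]+cs*d[1]),d[2])
im=c['image'].copy()
for n,p,z in(('scraper',s,.006),('pad',p,0)):
    r=render(c,n,p,z); k,_=cv2.findContours((r>.5).astype(np.uint8),0,1); cv2.drawContours(im,k,-1,(0,0,255),1)
cv2.imwrite('pics/w1o.png',cv2.resize(im[120:320,240:440],None,fx=3,fy=3))
```

```text
[ 0.46391998  0.35500754 -0.19906575] 0.05219522679570121 [ 0.45499161  0.35090316 -0.23598595] 0.029320283605270614
scr in pad -0.007940401621574483 -0.005788945748816104 -0.036920206202519096
```

View pics/w1o.png

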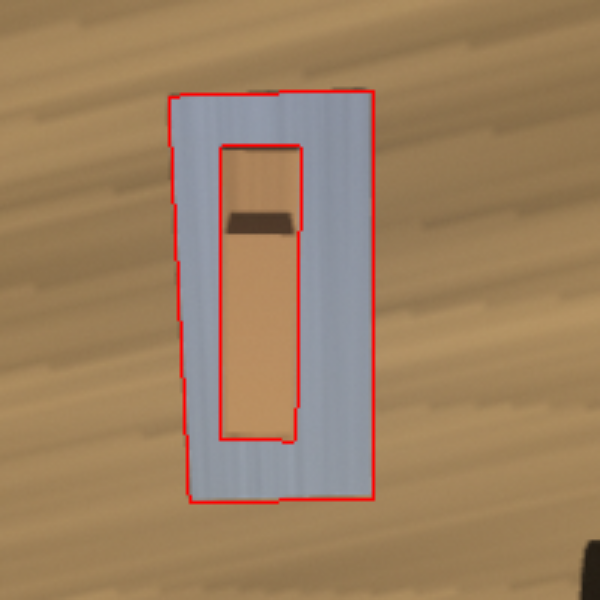

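Run:
```python
from h import *
s=np.array([.4550,.3509,-.236]); Q=q(s[2]+np.pi/2)
bot.goto([s[0],s[1],.14],Q)
print(bot.get_obs()['ft_force'])
bot.move_straight([s[0],s[1],.006+.030],.1)
bot.move_gripper(0.0)
o=bot.get_obs(); print(o['gripper_width'],o['ft_force'],o['tcp_pos'])
bot.move_straight([s[0],s[1],.18],.12)
o=bot.get_obs(); print(o['gripper_width'],o['ft_force'],o['time'])
bot.goto([.6,.10,.26],q(.016+np.pi/2))
c=cap('wrist','w2'); print(bot.get_obs()['time'],bot.get_obs()['gripper_width'])
import pickle; pickle.dump(c,open('w2.pkl','wb'))
```

```text
[-0.02668044 -0.27918183  1.05841118]
0.23126582712590407 [ 0.01171335 -0.63275492  3.18885837] [0.45510484 0.35091609 0.03622285]
0.22970737151571335 [ 0.58266629  0.42746628 -1.42439653] 6.2417
7.4417 0.22587409957076238
```

View pics/w2.png

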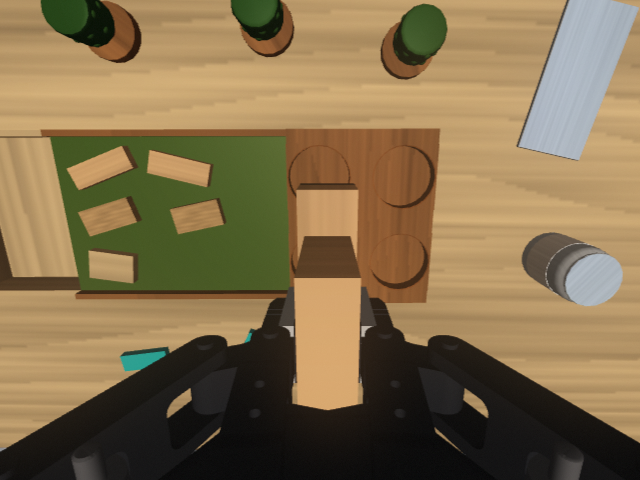

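```bash
cat > ov.py <<'E'
from h import *
def wires():
    a=np.linspace(0,2*np.pi,40); L=[]
    for x in(-42,42):
        for y in(150,230): L.append(np.c_[x+29*np.cos(a),y+29*np.sin(a),0*a+65])
    rect=lambda x0,x1,y0,y1,z:np.array([[x0,y0,z],[x1,y0,z],[x1,y1,z],[x0,y1,z],[x0,y0,z]],float)
    L+=[rect(-86,86,120,260,65),rect(-80,80,-110,120,45),rect(-86,86,-110,120,55),rect(-80,80,-219,-110,45)]
    return [l/1000 for l in L]
def draw(c,p,im,pocky=None):
    for l in wires():
        cs,sn=np.cos(p[2]),np.sin(p[2]); X=l@np.array([[cs,sn,0],[-sn,cs,0],[0,0,1]])+[p[0],p[1],0]
        u=np.array([w2pix(c,x) for x in X]); cv2.polylines(im,[np.round(u*16).astype(np.int32)],False,(0,0,255),1,cv2.LINE_AA,4)
    return im
E
python3 - <<'E'
from ov import *
import pickle
c=pickle.load(open('w2.pkl','rb')); im=draw(c,[.6036,-.0559,.0162],c['image'].copy())
cv2.imwrite('pics/w2o.png',cv2.resize(im[110:320,0:460],None,fx=1.73,fy=1.73))
E
```

```text
(no output)
```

View pics/w2o.png

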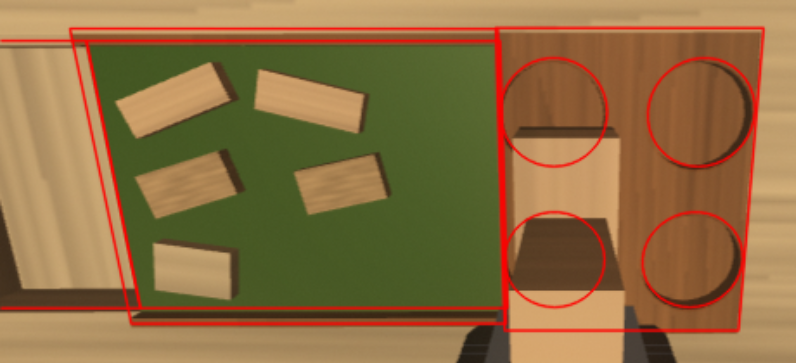

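```bash
cat >> h.py <<'E'
B=np.array([.605,-.056,.016])
def b2w(x,y,z):
    c,s=np.cos(B[2]),np.sin(B[2]); return np.array([B[0]+c*x-s*y,B[1]+s*x+c*y,z])
E
cat > wipe.py <<'E'
from h import *
import sys
Q=q(B[2]+np.pi/2); zc=None
for x in map(float,sys.argv[1:]):
    bot.goto(b2w(x,.095,.15),Q)
    bot.move_straight(b2w(x,.095,.088),.12)
    hit=bot.move_straight(b2w(x,.095,.068),.02,threshold=3)
    z=bot.get_obs()['tcp_pos'][2]; print('hit',hit,z)
    z=z+.0007
    bot.move_straight(b2w(x,.095,z),.05)
    f=bot.move_straight(b2w(x,-.122,z),.09,threshold=30); o=bot.get_obs()
    print(f,o['ft_force'],o['tcp_pos'],o['gripper_width'])
    bot.move_straight(o['tcp_pos']*[1,1,0]+[0,0,.13],.2)
bot.goto(b2w(0,.20,.26),Q)
print(bot.get_obs()['time'])
E
python3 wipe.py .026 -.026
python3 - <<'E'
from h import *
cap('top','t2'); c=cap('wrist','w3')
t=cv2.imread('pics/t2.png')[150:320,160:440]; t=cv2.resize(t,None,fx=2,fy=2); w=cv2.resize(c['image'],(400,300))
o=np.zeros((max(t.shape[0],300),t.shape[1]+400-160*0,3),np.uint8)[:, :960]; o[:t.shape[0],:t.shape[1]]=t; o[:300,t.shape[1]:]=w
cv2.imwrite('pics/c2.png',cv2.resize(o,(800,int(o.shape[0]*800/o.shape[1]))))
E
```

```text
hit True 0.07524161916438626
False [ 0.62269427  0.05916511 -2.30807958] [ 0.63291982 -0.17721971  0.0759348 ] 0.22435842441600626
hit True 0.0752235093027277
False [-0.22296377  0.43922167 -1.57984336] [ 0.58091623 -0.1780697   0.07591706] 0.22864571467016054
19.35
```

View pics/c2.png

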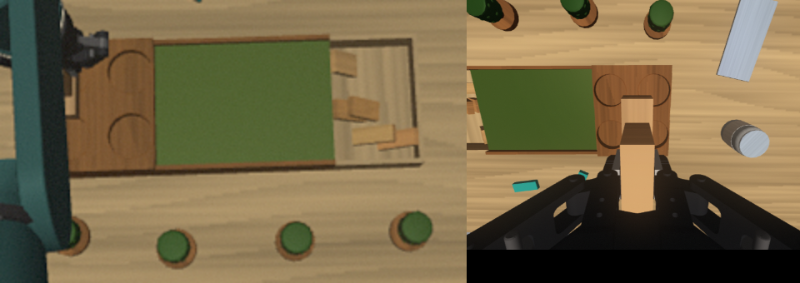

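Run:
```python
from h import *
P=[.4639,.3550]; Q=q(-.199+np.pi/2)
bot.goto([*P,.16],Q)
bot.move_straight([*P,.045],.12)
print(bot.move_straight([*P,.032],.02,threshold=3)); print(bot.get_obs()['tcp_pos'])
bot.move_gripper(.6); z=bot.get_obs()['tcp_pos'][2]
bot.move_straight([*P,z+.12],.15)
bot.goto([.45,.352,.24],q(1.34))
c=cap('wrist')
(p,e),(s,es)=padfit(c,[.4639,.3550,-.199],[.4639,.3550,-.199]); print(p,e,s,es)
cs,sn=np.cos(p[2]),np.sin(p[2]); d=s-p; print('scr in pad',(cs*d[0]+sn*d[1]),(-sn*d[0]+cs*d[1]),d[2])
T=cap('top','t3'); L=bot.silhouettes('top','tree1'); print([d['at'] for d in L],bot.get_obs()['time'])
im=T['image'][140:380,80:500]; cv2.imwrite('pics/t3c.png',cv2.resize(im,(800,457)))
cv2.imwrite('pics/w4c.png',cv2.resize(c['image'][120:320,240:440],(400,400)))
```

```text
True
[0.464098   0.35510489 0.0362241 ]
[ 0.46340298  0.35463392 -0.20157496] 0.05421754928257683 [ 0.46439549  0.35500379 -0.20004869] 0.03188739830801246
scr in pad 0.0008983657094662187 0.0005611020544215764 0.0015262677372618327
[[185.2, 352.2], [405.7, 287.2], [264.9, 298.3], [334.7, 297.9], [197.3, 293.3], [227.4, 338.5]] 24.0417
```

View pics/t3c.png

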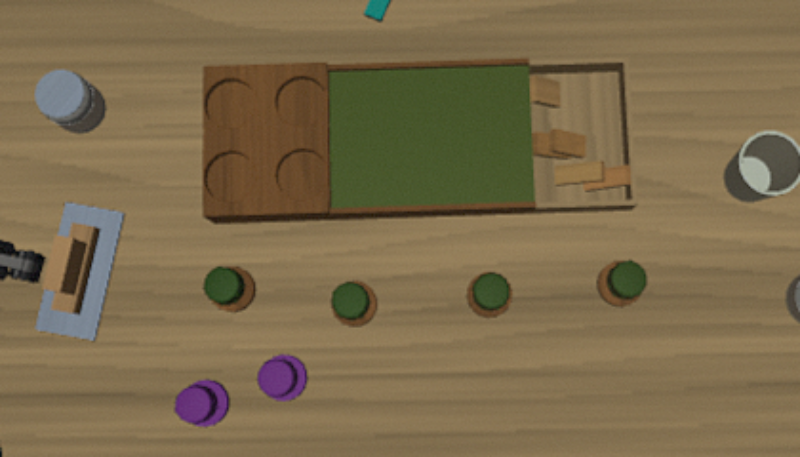

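```bash
cat > bfit.py <<'E'
from ov import *
from scipy.optimize import minimize
def bfit(cs,B0):
    W=[]
    for l in wires():
        for a,b in zip(l[:-1],l[1:]):
            n=max(2,int(np.linalg.norm(b-a)/.003)); W.append(a+(b-a)*np.linspace(0,1,n)[:,None])
    W=np.vstack(W); W=W[(W[:,1]>.1)]     # terrace part only
    D=[]
    for c in cs:
        e=cv2.Canny(cv2.GaussianBlur(c['image'],(3,3),0),40,100); D.append(cv2.distanceTransform(255-e,cv2.DIST_L2,5))
    def f(d):
        p=np.array(B0)+d*[.003,.003,.01]; s=0
        cz,sn=np.cos(p[2]),np.sin(p[2]); X=W@np.array([[cz,sn,0],[-sn,cz,0],[0,0,1]])+[p[0],p[1],0]
        for c,dt in zip(cs,D):
            K,R,t=[np.array(c[k]) for k in('intrinsics','R','t')]; u=(X@R.T+t)@K.T; u=(u[:,:2]/u[:,2:]).astype(np.float32)
            v=cv2.remap(dt.astype(np.float32),u[:,0].copy(),u[:,1].copy(),cv2.INTER_LINEAR,borderValue=5); s+=np.minimum(v,5).mean()
        return s
    best=min((minimize(f,x0,method='Nelder-Mead',options=dict(initial_simplex=np.array(x0)+np.array([[0,0,0],[1,0,0],[0,1,0],[0,0,1]]))) for x0 in([0,0,0],[.7,0,0],[-.7,0,0],[0,.7,0],[0,-.7,0])),key=lambda r:r.fun)
    return np.array(B0)+best.x*[.003,.003,.01],best.fun
E
python3 - <<'E'
from bfit import *
import pickle
cs=[]
for x,y in((.0,.19),(-.05,.16)):
    bot.goto(b2w(x,y,.27),q(B[2]+np.pi/2)); bot.pause(.2); cs.append(cap('wrist'))
for v in(cs[:1],cs[1:],cs): p,e=bfit(v,B); print(p,e)
pickle.dump(cs,open('w5.pkl','wb'))
im=draw(cs[0],p,cs[0]['image'].copy()); cv2.imwrite('pics/w5.png',im); print(bot.get_obs()['time'])
E
```

```text
[ 0.60588065 -0.05700376  0.01541369] 1.4480717182159424
[ 0.60624053 -0.05705373  0.01718001] 1.5999935865402222
[ 0.60615697 -0.05703107  0.01673979] 3.0524961948394775
25.925
```

View pics/w5.png

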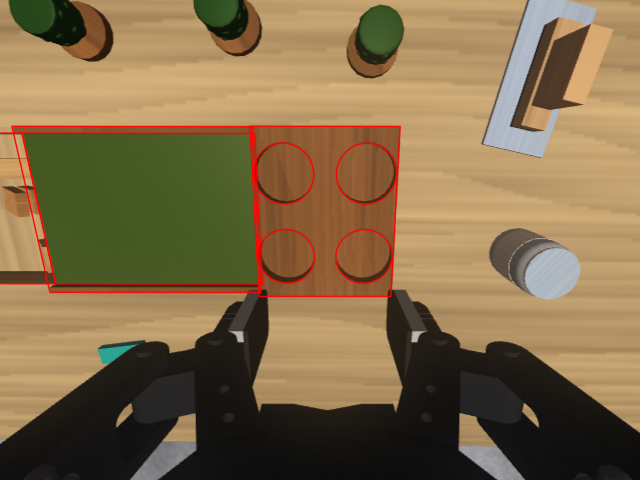

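```bash
sed -i 's/^B=.*/B=np.array([.6061,-.0570,.0165])/' h.py
cat > tree.py <<'E'
from h import *
GZ=.031
def findtree(c,xy):
    L=[]
    for d in bot.silhouettes('wrist','tree1'):
        col=np.median(c['image'][d['mask']].astype(int),axis=0)
        if d['mask'].sum()<200 or col[0]>col[1]+10: continue        # purple: blue above green
        g=pix2w(c,d['at'],.035)[:2]
        L.append((np.hypot(*(g-xy)),d,g))
    if not L: return None
    _,d,g=min(L,key=lambda l:l[0]); p,e=fit([(c,d['mask'].astype(np.float32))],'tree1',[*g,0],0); return p[:2],e
def pick(xy):
    xy=np.array(xy); Q=q(np.pi/2)
    bot.move_gripper(1.0)
    for i in range(2):
        bot.goto([*xy,.24],Q); bot.pause(.15); c=cap('wrist'); r=findtree(c,xy); print('tree',r)
        if r is None: raise SystemExit('no tree')
        d=np.hypot(*(r[0]-xy)); xy=r[0]
        if d<.008: break
    bot.move_straight([*xy,.10],.25)
    bot.move_straight([*xy,.10],.25)
    print('down',bot.move_straight([*xy,GZ],.1,threshold=8)); bot.move_gripper(0)
    o=bot.get_obs(); print('width',o['gripper_width'],o['tcp_pos'])
    bot.move_straight([*xy,.17],.15); print('held',bot.get_obs()['gripper_width'])
    return Q
def place(lx,ly):
    Q=q(B[2]+np.pi/2); P=b2w(lx,ly,0)[:2]
    bot.goto([*P,.17],Q); bot.move_straight([*P,.049+GZ+.022],.12)
    hit=bot.move_straight([*P,.049+GZ-.004],.02,threshold=4); z=bot.get_obs()['tcp_pos'][2]
    print('place',hit,'sole z',z-GZ,bot.get_obs()['ft_force'])
    return z-GZ
def release():
    bot.move_gripper(.64); t=bot.get_obs()['tcp_pos']; bot.move_straight([t[0],t[1],.2],.15); print('t',bot.get_obs()['time'])
E
python3 - <<'E'
from tree import *
pick([.437,.179])
z=place(.042,.230)
if z<.053: release()
E
```

```text
tree (array([0.43796649, 0.17867321]), np.float64(0.08560707172868176))
down False
width 0.4572945075426264 [0.43830508 0.1787148  0.03160341]
held 0.45270473449827503
place True sole z 0.0496514794182563 [-0.21517896  0.78008827  5.00637555]
t 34.4
```

First tree is on its pocket floor. Next the others, in order.

Run:
```python
from tree import *
for xy,l in(([.418,.040],(.042,.150)),([.4265,-.1144],(-.042,.230)),([.4356,-.2642],(-.042,.150))):
    pick(xy); z=place(*l)
    if z>.053: print('STUCK'); break
    release()
```

```text
tree (array([0.41858679, 0.03916361]), np.float64(0.07453102233889208))
down False
width 0.45492364973366844 [0.41891124 0.03914131 0.03153052]
held 0.45652410349371525
place True sole z 0.04962261935203488 [-0.69768584  0.10893102  3.63345174]
t 43.3417
tree (array([ 0.4268269 , -0.11495681]), np.float64(0.06454546326314992))
down False
width 0.45246110288223923 [ 0.42714611 -0.11509251  0.03155676]
held 0.45477551619347417
place True sole z 0.04959977624443827 [-0.08838551 -1.06152692  4.59932267]
t 52.7
tree Noneno tree
```

Run:
```python
from tree import *
T=cap('top','t6'); c=cap('wrist','w6')
print([(d['at'],d['conf'],d['mask'].sum()) for d in bot.silhouettes('wrist','tree1')],[(d['at'],d['conf']) for d in bot.silhouettes('top','tree1')])
print('exp px wrist',w2pix(c,[.4356,-.2642,.05]),'top',w2pix(T,[.4356,-.2642,.05]))
cv2.imwrite('pics/c6.png',np.hstack([cv2.resize(T['image'][130:370,80:540],(460,240)),cv2.resize(c['image'],(320,240))]))
```

```text
[([329.4, 216.3], 0.97, np.int64(2280))] [([199.5, 192.4], 0.72), ([197.8, 234.5], 0.66), ([235.3, 189.6], 0.65), ([224.0, 339.8], 0.63), ([182.7, 350.2], 0.61), ([412.6, 293.7], 0.49)]
exp px wrist [326.44337999 217.45816883] top [407.54927418 287.34070842]
```

View pics/c6.png

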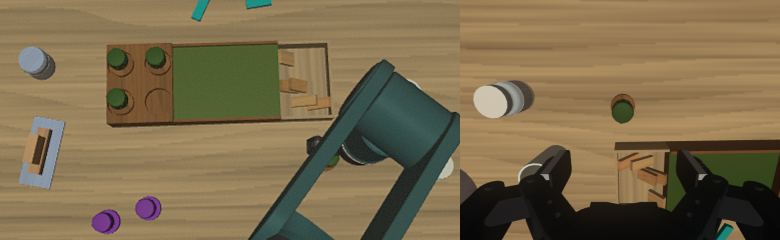

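The fourth tree is still where expected, at wrist pixel (329, 216). The network missed it once, so I retry.

Run:
```python
from tree import *
pick([.4356,-.2642]); z=place(-.042,.150)
if z>.053: print('STUCK'); raise SystemExit
release()
bot.goto(b2w(-.03,.19,.30),q(B[2]+np.pi/2)); bot.pause(.3); c=cap('wrist','w7')
for d in bot.silhouettes('wrist','tree1'):
    col=np.median(c['image'][d['mask']].astype(int),axis=0)
    if col[0]>col[1]+10: print('purple'); continue
    g=pix2w(c,d['at'],.08); p,e=fit([(c,d['mask'].astype(np.float32))],'tree1',[g[0],g[1],0],.049)
    cs,sn=np.cos(B[2]),np.sin(B[2]); v=p[:2]-B[:2]; print('local mm',1000*(cs*v[0]+sn*v[1]),1000*(-sn*v[0]+cs*v[1]),e)
bot.goto([.3,.5,.3],q(1.3)); T=cap('top','t7'); S=cap('side','s7'); print(bot.get_obs()['time'])
cv2.imwrite('pics/c7.png',np.hstack([cv2.resize(T['image'][150:360,90:430],(400,247)),cv2.resize(S['image'][130:350,180:430],(400,352))[:247]]) )
cv2.imwrite('pics/c7.png',np.vstack([cv2.resize(T['image'][150:360,90:430],(486,300)),cv2.resize(S['image'][130:350,180:440],(486,300))]))
```

```text
tree (array([ 0.43691598, -0.26550148]), np.float64(0.08156156137043025))
down False
width 0.4556690133940271 [ 0.43725684 -0.26579617  0.03165752]
held 0.4562580926134258
place True sole z 0.049657407647146226 [-0.22588983 -0.72599764  4.69259468]
t 63.6833
local mm -41.31354719053975 151.4572853204014 0.10585095395127864
local mm 41.71438457711965 150.75738536645542 0.09765936217082927
local mm 40.99157375432193 229.57938516645044 0.08798200298970849
local mm -42.6676861284609 229.37660955984506 0.08529592800730945
purple
66.3667
```

View pics/c7.png

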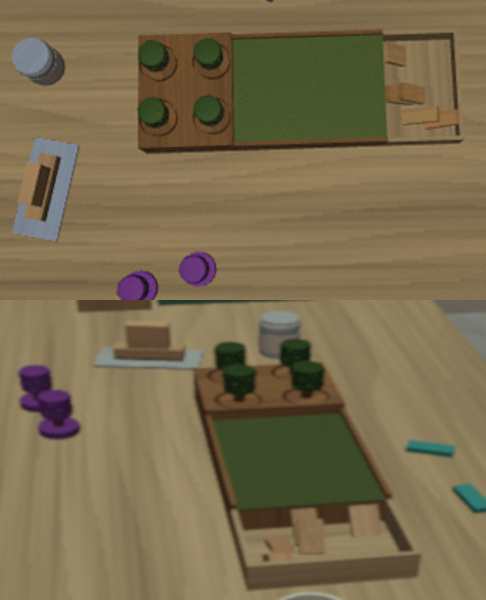

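Run:
```python
from h import *
S=cv2.imread('pics/s7.png')[265:345,290:410]
bot.goto(b2w(.0,-.16,.24),q(B[2]+np.pi/2)); bot.pause(.2); c=cap('wrist','w8'); u=w2pix(c,b2w(0,-.15,.03)).astype(int); print(u)
w=c['image'][max(0,u[1]-110):u[1]+110,u[0]-150:u[0]+150]
cv2.imwrite('pics/c8.png',np.vstack([cv2.resize(S,(450,300)),cv2.resize(w,(450,int(450*w.shape[0]/w.shape[1])))[:300]]))
```

```text
[336 213]
```

View pics/c8.png

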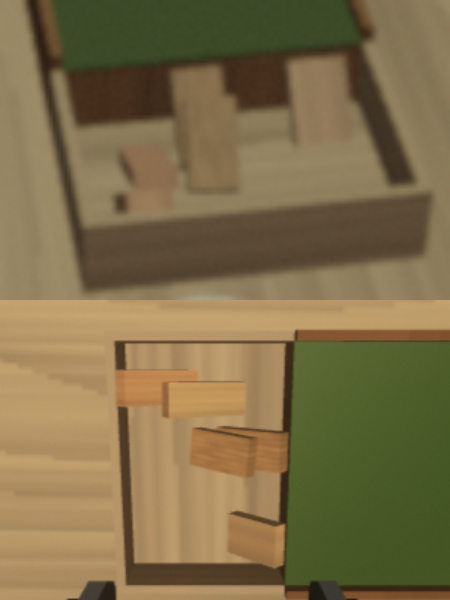

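Run:
```python
from h import *
bot.goto([.3,.5,.3],q(1.3)); bot.finish_job(); print(bot.get_obs()['time'])
```

```text
the job is handed in; nothing more can be done
the job is handed in; nothing more can be done
```

The job is done and handed in at about 70 s of the 200 s, in the order asked.

- **Chips:** I wiped the lawn in two scraper passes, touching the chips only with the scraper. The last pictures show a bare lawn and all five chips in the trough. Some lean against the riser or the outer wall, and none reach back onto the lawn.
- **Scraper:** It stands back on its pad. The camera fit puts it within 1 mm of the pad's centre and about 0.1° off its direction.
- **Trees:** All four green trees are planted, one per pocket. Each stopped at about z 49.6 mm against the 49 mm floor. In the last pictures they stand upright, within about 1.7 mm of the pocket centres.
- **Bystanders:** The two turquoise chips, the two purple trees, the jar, cup and tin were not touched.

- **Missed detection:** The network failed once to see the fourth tree. A second look found it where expected.
- **Knock:** I saw no tree displaced during the run.
- **Base position:** The first estimate was about 2.5 mm off. I corrected it with a close-up fit before planting.

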